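Load a washed ring sieve through the dryer flap and start the dryer

TASK

The washed ring sieve waits on the loading tray of the small parts dryer: without picking it up, push it with the fingertips through the hanging flap until it runs away down the roller track to the back, and draw the fingers back out so that the flap swings fully shut behind it. Only then press the button on top of the dryer all the way down to start it, and let go of it. Leave everything else on the bench where it is.

Things in the scene. Friction and masses are not known exactly. Their poses are not given: they have to be found in the camera images.
- dryer: Low white benchtop dryer, fixed. Origin at bench level under the middle of the entrance; x points into the chamber (pushing direction), y left, z up. Floor 46 mm above the bench; entrance 96 mm wide, clear from the floor up to 102 mm. Lintel x -1 to 9 mm; clear roof, top 112 mm. Walls y +-57. Module with the button right of it, y -58 to -128, same height. Chamber 154 mm deep to a rubber buffer.
- apron (a point): Middle of the steel loading tray in front of the entrance, on its floor (46 mm above the bench, level with the entrance floor), 60 mm before the entrance line. The tray ends 112 mm before that line. Two guide rails, 11 mm above the tray: 96 mm apart inside over the last 36 mm, flaring to 129 mm apart at the front end.
- sieve_center (a point): Centre, half-way up, of the washed ring sieve: the only one here, a grey metal ring 83 mm across and 36 mm high, about 0.11 kg, flat on the loading tray (this point 18 mm above it). Its upright outside wall can be pushed; on the tray it slides with ordinary friction and stops when no longer pushed.
- flap (a joint): Angle of the steel flap in the entrance: 0 hangs shut, grows as its lower edge swings inward (only), to 1.4 rad. Hinge 60 mm above the tray floor; 90 mm wide; inner face 3 mm behind the entrance line, lower lip 1 mm above the floor. 20 g, no spring: under 0.5 N opens it. The pushed part lifts it; it rides on the part and what follows, and falls shut in under a second once free.
- start_top (a point): Centre of the top face of the start button: a grey round push button 24 mm across in a black collar on top of the control module, the only button there. It is pressed straight down, travel 6 mm, about 5 N when fully down, and springs back.
- start (a joint): Travel of the start button: 0 = up, 0.006 m = fully down.
- rotor_mid (a point): Bystander: spare toothed mill rotor, 65 mm across, 40 mm high, standing loose to the right of the loading tray; centre, half-way up.
- plunger: Bystander: round steel die plunger, 39 mm across, 39 mm high, loose to the left of the loading tray; origin at the centre of its underside.
- cup_full: Bystander: filled aluminium pellet cup, 38 mm across, 10 mm high, loose to the left of the loading tray; origin at the centre of its underside.
- cup_empty: Bystander: empty aluminium pellet cup, 38 mm across, 10 mm high, loose to the right of the loading tray; origin at the centre of its underside.
- vial_a: Bystander: capped glass vial, 27 mm across, 62 mm high, loose to the left of the dryer; origin at the centre of its underside.
- vial_b: Bystander: taller capped glass vial, 27 mm across, 76 mm high, loose to the left of the dryer; origin at the centre of its underside.
- chamber_crest (a point): Top of the first of nine free rollers in the chamber floor, 36 mm inside the entrance line, 46 mm above the bench. Up to here the floor is level sheet; from here the roller track falls 20 degrees to the back. A part whose middle has been pushed past this point tips onto the rollers and runs to the buffer by itself, clear of the flap; short of it, it stays and holds the flap up.
There are look-alikes about, which are no part of the job. Leave any green, orange or red look-alike of the part that bears sieve_center alone.

How it is judged:
On the way, in this order (a step that is already met when the one before it is completed fails the run):
1. the sieve is half-way through the entrance with the flap raised (x of sieve_center in the frame of dryer above 0 m and value of joint flap above 0.4 rad), for 0.05 s.
2. the sieve is wholly inside, the fingers are out and the flap hangs shut behind it (x of sieve_center in the frame of dryer above 0.088 m and value of joint flap below 0.06 rad and contact force between the fingers and flap below 0.1 N), for 0.3 s.
3. the start button is pressed down with the flap shut (value of joint start above 0.0045 m and value of joint flap below 0.06 rad), for 0.05 s.
At the end, for the whole second after the job is handed in: The sieve lies still, right way up, on the roller track of the chamber, its centre at least 88 mm behind the entrance line; the flap hangs shut (within 0.06 rad); the start button has been pressed (at least 4.5 mm down) after that and is up again (x of sieve_center in the frame of dryer between 0.088 and 0.14 m and z of sieve_center in the frame of dryer below 0.062 m and angle between sieve_center's own z axis and vertical below 0.4 rad and linear speed of ring_sieve below 0.01 m/s and value of joint flap below 0.06 rad and value of joint start below 0.002 m); the robot touches nothing.
It fails at once if the sieve is lifted off the tray (10 mm) (z of sieve_center in the frame of dryer above 0.074 m).
It fails at once if the sieve is tipped over (more than 0.7 rad) (angle between sieve_center's own z axis and vertical above 0.7 rad).
It fails at once if the start button is pressed before the sieve is inside and the flap shut (value of joint start above 0.003 m and (x of sieve_center in the frame of dryer below 0.085 m or value of joint flap above 0.1 rad)).
It fails at once if a bystander is shifted by more than 20 mm (distance of any of rotor_mid, plunger, cup_full, cup_empty, vial_a, vial_b from where it was at the start of the episode above 0.02 m).
It also fails if it takes over 48 s, if anything falls off the work surface, if the arm or the gripper's body presses on something with over 40 N, if the wrist force passes 120 N, or if a joint passes its speed limit or range.

ROBOT

A 6-joint arm with a two-finger parallel gripper is mounted at the origin on a cart in front of the work surface, level with it; the furniture and walls round the work are solid. World frame = base frame: x ahead of the robot, y to its left, z up, the work surface at z = 0. Lengths are in m, angles in rad, forces in N, time in s.
With the tool pointing down it reaches from about 0.35 to 0.85 m from the base axis. Payload 8.1 kg.
Tool frame: the origin (TCP) lies midway between the tips of the shut fingers; the grasp point (between the pads) lies 19 mm behind it; z points along the fingers, y is the direction in which the jaws open and shut (so a half turn about z gives the same grasp; the last joint's range is limited). The gripper opens to 93 mm and grips with 3 to 60 N. Pads are 15 mm wide; open, the fingers measure 128 mm over their backs; the gripper's body (75 mm by 188 mm) begins 65 mm behind the grasp point.
Start: joints at [1.245, 0.13, 1.488, -0, 1.523, -0.085], TCP at [0.143, 0.583, 0.219] pointing down, gripper open.
Joint ranges: [-2.96, 2.96], [-0.89, 2.26], [0.02, 2.5], [-1.34, 4.48], [0, 2.73], [-2.66, 2.66]. Speed limits (rad/s): [2.39, 2.39, 2.79, 3.14, 3.14, 3.14].

INTERFACE

Orientations are given as a rotation vector (axis times angle).
In Python, from plant import robot gives the robot as it stands. The module is installed in compiled form; this text tells all that it offers.
- The arm moves only by the shell command python3 -m pendant 'ROWS' [FORCE]. ROWS is JSON, a list of rows, each an object with "translation": the shift along the tool's x, y, z in mm, a list of three; "twist": the turn, a rotation vector about the tool's x, y, z in rad, a list of three; "grip": the opening, from -1 (shut) to 1 (fully open). A call has exactly 10 rows; each row shifts and turns the pose as measured when the row begins, along the tool's axes as they then stand; what a row does not reach is not made up. A row lasts 1/10 s, in which the tool goes at most 50 mm and 8.59 degrees, less where a joint would pass 70% of its speed; a pose out of reach is approached as far as the arm can. A call is refused whole if a number of a shift passes 50 or a number of a turn 0.15, either way. A call with a gripper value outside its range is refused whole. The fingers move at their own pace and stop on an object; FORCE is the grip in N (left out, the last holds). Time passes only in rows, so rows that do not move let the fingers close, or fill a call up. It gives the time, the measured TCP pose, the force and the opening at its end, in the units of the state.
- robot.read_state(): the state, without advancing time (a new reading comes with each control period).
- robot.read_camera(name): name is "side" or "top"; returns (picture, depth): 384x512x3 uint8, red, green, blue; 384x512 float32, m along the optical axis (not along the pixel's ray), 0 where there is no reading.
- robot.camera_info(name): a dict with "vertical_fov" (degrees; the focal length in pixels is half the picture's height over the tangent of half this angle, whatever the lens; pixels are square), "cx", "cy" (the principal point, pixels), "D" ([k1, k2, p1, p2, k3] as OpenCV has them; the pictures are not rectified), "cam_to_world" (4x4, takes a point from camera to world coordinates). Camera axes: x right, y up, looking along -z (the intrinsics and any distortion apply to the point x, -y, -z); pixel columns grow to the right and rows downward; lengths in m; the calibration is good to about 2 mm. A picture is of the moment at which its call begins. camera_info takes no time and is no camera call.
- robot.close_job(): hands the job in, once; it reports no verdict.
The state is a dict: "t": time; "q": joint angles; "dq": joint speeds; "joint_torque": joint torques, N m; "tool_pos": TCP position; "orientation": TCP orientation; "force": force on the tool from outside, world axes, zero at the start; "wrist_torque": the same for the moment, N m; "opening": finger opening in m.
Only numpy, scipy, OpenCV 4.12 (cv2) and the standard library are available. Lean on these libraries where they do the work, as an engineer would, in place of code of your own. Each camera call takes 0.05 s, during which the arm holds its last target. There are 200 camera calls.

## Working session

There is one attempt and no reset: what is moved stays moved. The work goes in short steps, Python scripts to look and compute and a shell command to move; the robot and the scene stay as the last step left them, time stands still between calls to the robot, and variables do not carry over. Pictures are saved under pics/ and viewed, about 8 in all and at most 12, crops included, and the job is handed in when it is done.

```bash
mkdir -p pics; cat > h.py <<'E'
import numpy as np, cv2
from plant import robot
def K(n):
    i=robot.camera_info(n); f=192/np.tan(np.radians(i["vertical_fov"])/2)
    return np.array([[f,0,i["cx"]],[0,f,i["cy"]],[0,0,1]]),np.array(i["D"],float),np.array(i["cam_to_world"])
def world(n,depth):
    k,D,T=K(n); v,u=np.mgrid[0:384,0:512]
    p=cv2.undistortPoints(np.stack([u,v],-1).reshape(-1,1,2).astype(float),k,D).reshape(384,512,2)
    P=np.stack([p[...,0]*depth,-p[...,1]*depth,-depth],-1)
    W=P@T[:3,:3].T+T[:3,3]; W[depth<=0]=np.nan
    return W
def proj(n,X):
    k,D,T=K(n); c=(np.atleast_2d(X)-T[:3,3])@T[:3,:3]; c=c*[1,-1,-1]
    return cv2.projectPoints(c.reshape(-1,1,3),np.zeros(3),np.zeros(3),k,D)[0].reshape(-1,2)
def shot(n,tag):
    im,d=robot.read_camera(n); cv2.imwrite(f"pics/{tag}.png",im[...,::-1]); np.savez(f"pics/{tag}.npz",im=im,d=d); return im,d
E
python3 - <<'E'
from h import *
import cv2
a,_=shot("top","top0"); b,_=shot("side","side0")
for n in("top","side"): print(n,K(n))
s=robot.read_state(); print(s["t"],s["tool_pos"],s["orientation"],s["opening"])
E
```

```text
top (array([[385.79981681,   0.        , 258.73930174],
       [  0.        , 385.79981681, 187.48885479],
       [  0.        ,   0.        ,   1.        ]]), array([0.03656577, 0.        , 0.        , 0.        , 0.        ]), array([[-0.04064818,  0.9792446 , -0.19856419,  0.39427236],
       [-0.99916589, -0.04061381,  0.00424762,  0.0174893 ],
       [-0.00390499,  0.19857122,  0.98007868,  1.0448078 ],
       [ 0.        ,  0.        ,  0.        ,  1.        ]]))
side (array([[491.35138922,   0.        , 250.80978366],
       [  0.        , 491.35138922, 193.87832356],
       [  0.        ,   0.        ,   1.        ]]), array([-0.05812423,  0.        ,  0.        ,  0.        ,  0.        ]), array([[-0.82280018,  0.32807755, -0.46407432, -0.02880647],
       [-0.56813776, -0.49609118,  0.65659198,  0.91096579],
       [-0.01481008,  0.80390215,  0.59457716,  0.93231001],
       [ 0.        ,  0.        ,  0.        ,  1.        ]]))
0.1 [0.14289184 0.5821973  0.21769368] [-3.77234958e-01 -3.11851547e+00  2.57597461e-03] 0.09321261050660422
```

View pics/top0.png

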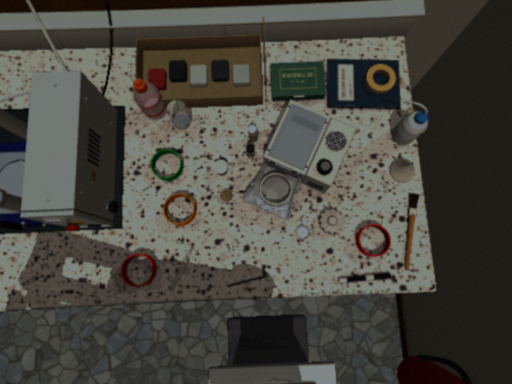

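View pics/side0.png

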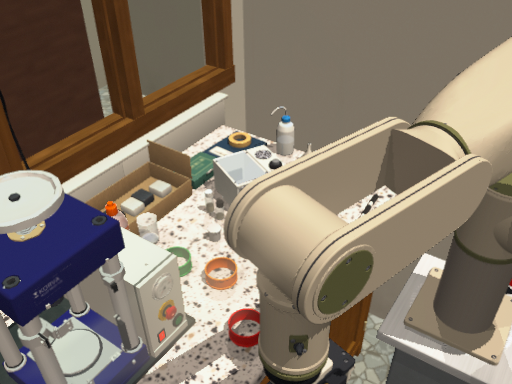

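The top view shows the grey ring on the tray at (275,186). Its look-alikes are green (167,165), orange (180,209), red (139,270) and red (373,240), plus the yellow tape at (381,78). The dryer is at about (298,135), and the module has round features at (325,167) and (336,140). I choose the grey ring and check it in a close crop.

```bash
python3 - <<'E'
from h import *
z=np.load("pics/top0.npz"); im,d=z["im"],z["d"]; W=world("top",d)
c=im[95:245,235:365]; cv2.imwrite("pics/crop1.png",cv2.resize(c,None,fx=4,fy=4,interpolation=cv2.INTER_CUBIC)[...,::-1])
def reg(m):
    n,l,s,cc=cv2.connectedComponentsWithStats(m.astype(np.uint8)); return [(s[i],cc[i].round(1)) for i in range(1,n) if s[i][4]>15]
sub=np.zeros(d.shape,bool); sub[95:245,235:365]=1
# module+walls top at z~.112
m=sub&(abs(W[...,2]-.112)<.006); print(reg(m))
P=W[m][:,:2]; r=cv2.minAreaRect((P*1000).astype(np.float32)); print("roof",r,cv2.boxPoints(r))
for u,v in[(275,186),(325,167),(336,140),(325,160),(300,205),(290,180),(262,172),(260,186),(247,195)]: print((u,v),W[v,u].round(4))
m=sub&(abs(W[...,2]-.082)<.006); print(reg(m)); np.set_printoptions(suppress=True)
for i in reg(m): pass
m[:165]=0; P=W[m][:,:2]; (x,y),rr=cv2.minEnclosingCircle((P*1000).astype(np.float32)); print("ring",x,y,rr,len(P))
E
```

```text
[(array([ 263,  100,   93,   86, 4413], dtype=int32), array([308.7, 141.6]))]
roof ((694.3304443359375, -119.86476135253906), (186.89443969726562, 173.98117065429688), 62.9697265625) [[ 574.374     -163.57057  ]
 [ 729.3506    -242.63826  ]
 [ 814.28687    -76.15895  ]
 [ 659.3103       2.9087372]]
(275, 186) [ 0.5984 -0.0298  0.0484]
(325, 167) [ 0.6232 -0.1496  0.1329]
(336, 140) [ 0.6969 -0.186   0.1131]
(325, 160) [ 0.6436 -0.1529  0.1225]
(300, 205) [ 0.5528 -0.0981 -0.0021]
(290, 180) [ 0.6141 -0.0707  0.0431]
(262, 172) [0.6382 0.0028 0.0466]
(260, 186) [0.593  0.01   0.0821]
(247, 195) [0.5783 0.0449 0.0428]
[(array([278, 166,  21,  10,  28], dtype=int32), array([287.4, 170.4])), (array([259, 173,  33,  32, 143], dtype=int32), array([275.4, 188.4])), (array([301, 176,  27,  12,  35], dtype=int32), array([313.2, 181.3]))]
ring 584.9892578125 -73.20255279541016 85.95941162109375 208
```

View pics/crop1.png

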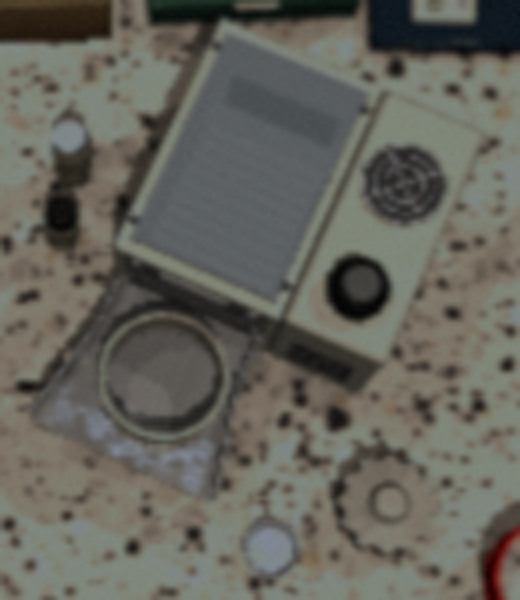

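The crop confirms the grey ring on the tray with the dryer entrance up and to the right of it. The button is grey in a black collar at crop (358,283), which is pixel (324.5,166). The other round feature is a vent grille. Next I refine the geometry.

```bash
cat > geo.py <<'E'
from h import *
from scipy.optimize import least_squares
np.set_printoptions(suppress=True,precision=4)
a=np.radians(-27.0); O=np.array([.6334,-.0479])
def frame(O,a): return lambda W:np.concatenate([(W[...,:2]-O)@np.array([[np.cos(a),-np.sin(a)],[np.sin(a),np.cos(a)]]),W[...,2:]],-1)
E
python3 - <<'E'
from geo import *
z=np.load("pics/top0.npz"); im,d=z["im"],z["d"]; W=world("top",d)
from scipy.spatial.transform import Rotation as Rn
L=frame(O,a)(W)
m=(abs(L[...,2]-.112)<.005)&(abs(L[...,0]-.08)<.12)&(abs(L[...,1]+.035)<.12)
P=L[m]
for lo in np.arange(-.12,.06,.015):
    s=P[(P[:,1]>lo)&(P[:,1]<lo+.015)]
    if len(s)>5: print("y",lo.round(3),"x range",s[:,0].min().round(4),s[:,0].max().round(4), "z",np.median(s[:,2]).round(4))
for lo in np.arange(0,.15,.015):
    s=P[(P[:,0]>lo)&(P[:,0]<lo+.015)]; print("x",lo.round(3),"y range",s[:,1].min().round(4),s[:,1].max().round(4))
r=np.zeros(d.shape,bool); r[172:207,257:294]=1; r&=abs(W[...,2]-.082)<.004
q=W[r][:,:2]; f=least_squares(lambda p:np.hypot(*(q-p[:2]).T)-p[2],[.595,-.03,.04],loss="soft_l1",f_scale=.002).x
print("ring",f,"local",frame(O,a)(np.array([f[0],f[1],0])))
b=np.zeros(d.shape,bool); b[155:178,314:336]=1; b&=W[...,2]>.124
q=W[b]; print("btn",len(q),np.median(q,0),q.mean(0),q.max(0),q.min(0)); print(frame(O,a)(q.mean(0)))
s=robot.read_state(); print(Rn.from_rotvec(s["orientation"]).as_matrix())
# heightmap in tray
t=(L[...,0]<0.0)&(L[...,0]>-.13)&(abs(L[...,1])<.08)&(L[...,2]>.03)
P=L[t]
for lo in np.arange(-.12,0,.015):
    s=P[(P[:,0]>lo)&(P[:,0]<lo+.015)&(P[:,2]<.062)]; print("tray x",lo.round(3),s[:,1].min().round(4),s[:,1].max().round(4),len(s))
o=(L[...,0]<.2)&(L[...,0]>-.15)&(abs(L[...,1])<.2)&(L[...,2]>.006)&(L[...,2]<.08)&((abs(L[...,1]+.035)>.1))
n,l,st,cc=cv2.connectedComponentsWithStats(o.astype(np.uint8))
for i in range(1,n):
    if st[i,4]>12: print("obj",cc[i].round(),L[l==i].mean(0),L[l==i].max(0)[2])
E
```

```text
y -0.12 x range 0.0059 0.172 z 0.1115
y -0.105 x range 0.0054 0.1709 z 0.112
y -0.09 x range 0.0055 0.1707 z 0.1119
y -0.075 x range 0.0045 0.1706 z 0.1114
y -0.06 x range 0.0044 0.1718 z 0.1109
y -0.045 x range 0.003 0.1715 z 0.111
y -0.03 x range 0.0015 0.1724 z 0.1109
y -0.015 x range 0.0014 0.1716 z 0.1108
y 0.0 x range 0.0024 0.1714 z 0.1111
y 0.015 x range 0.0019 0.1725 z 0.111
y 0.03 x range 0.0026 0.172 z 0.111
y 0.045 x range 0.0041 0.1721 z 0.1108
x 0.0 y range -0.1268 0.0562
x 0.015 y range -0.1274 0.057
x 0.03 y range -0.1261 0.0566
x 0.045 y range -0.1277 0.0564
x 0.06 y range -0.1275 0.056
x 0.075 y range -0.1269 0.057
x 0.09 y range -0.1267 0.0566
x 0.105 y range -0.1265 0.0561
x 0.12 y range -0.1272 0.0557
x 0.135 y range -0.1295 0.057
ring [ 0.5852 -0.0287  0.0398] local [-0.0516 -0.0048  0.    ]
btn 108 [ 0.6259 -0.1485  0.1314] [ 0.6265 -0.1488  0.13  ] [ 0.6427 -0.1323  0.1362] [ 0.6103 -0.1665  0.124 ]
[ 0.0396 -0.093   0.13  ]
[[-0.9712  0.2384 -0.0005]
 [ 0.2384  0.9712 -0.0016]
 [ 0.0001 -0.0017 -1.    ]]
tray x -0.12 -0.066 0.0652 73
tray x -0.105 -0.0663 0.0658 293
tray x -0.09 -0.0634 0.0638 235
tray x -0.075 -0.0617 0.0595 228
tray x -0.06 -0.0566 0.0556 223
tray x -0.045 -0.0539 0.054 210
tray x -0.03 -0.0536 0.0535 194
tray x -0.015 -0.0538 0.0534 156
obj [246.  84.] [0.1977 0.1957 0.0317] 0.041164017330624914
obj [250.  99.] [0.1577 0.166  0.0379] 0.06507099600104715
obj [274.  98.] [0.1973 0.1094 0.0236] 0.03730043950918316
obj [252. 133.] [0.066  0.1155 0.0536] 0.07872795322453907
obj [249. 150.] [0.0217 0.1029 0.0466] 0.06458519888536784
obj [220. 167.] [-0.0506  0.1568  0.0361] 0.04282540636910248
obj [225. 191.] [-0.1005  0.1204  0.0079] 0.012381709445013156
obj [226. 196.] [-0.1126  0.1112  0.0077] 0.01163961671520286
obj [330. 221.] [-0.0603 -0.1697  0.0304] 0.044929817592019194
```

```bash
python3 -m pendant '[{"translation":[-35,-33,0],"twist":[0,0,0],"grip":-0.14},{"translation":[-35,-33,0],"twist":[0,0,0],"grip":-0.14},{"translation":[-35,-33,0],"twist":[0,0,0],"grip":-0.14},{"translation":[-35,-33,0],"twist":[0,0,0],"grip":-0.14},{"translation":[-35,-33,0],"twist":[0,0,0],"grip":-0.14},{"translation":[-35,-33,0],"twist":[0,0,0],"grip":-0.14},{"translation":[-35,-33,0],"twist":[0,0,0],"grip":-0.14},{"translation":[-35,-33,0],"twist":[0,0,0],"grip":-0.14},{"translation":[-35,-33,0],"twist":[0,0,0],"grip":-0.14},{"translation":[-35,-33,0],"twist":[0,0,0],"grip":-0.14}]'
cat > st.py <<'E'
from geo import *
from scipy.spatial.transform import Rotation as Rn
import sys
s=robot.read_state(); R=Rn.from_rotvec(s["orientation"]).as_matrix(); p=np.array(s["tool_pos"])
th=float(sys.argv[4]) if len(sys.argv)>4 else 0
X=np.array([np.cos(a),np.sin(a),0]);Y=np.array([-np.sin(a),np.cos(a),0]);Z=np.array([0,0,1.])
z=X*np.sin(th)-Z*np.cos(th); Rt=np.column_stack([np.cross(Y,z),Y,z])
tgt=np.array(list(map(float,sys.argv[1:4]))); tw=np.append(O,0)+tgt[0]*X+tgt[1]*Y+tgt[2]*Z
print("t",s["t"],"local",frame(O,a)(p),"open",s["opening"],"F",np.array(s["force"]).round(2),"q",np.array(s["q"]).round(2))
print("delta world mm",(tw-p)*1e3,"in tool now",R.T@(tw-p)*1e3,"in target tool",Rt.T@(tw-p)*1e3,"twist",Rn.from_matrix(R.T@Rt).as_rotvec())
E
python3 st.py -.14 0 .15 .785
```

```text
t: 1.1
tool_pos: [0.4076, 0.1663, 0.2125]
orientation: [-0.359, -3.117, 0.013]
force: [0.8, 1.3, -0.2]
opening: 0.0397
t 1.1 local [-0.2984  0.0884  0.2125] open 0.03973974445092088 F [ 0.81  1.29 -0.19] q [ 0.28 -0.31  1.91 -0.01  1.54 -1.07]
delta world mm [ 101.0367 -150.6657  -62.486 ] in tool now [-132.8722 -123.1886   63.108 ] in target tool [-67.9014 -88.3744 156.1808] twist [ 0.0865 -0.7832  0.2326]
```

```bash
python3 -m pendant '[{"translation":[-33,-31,0],"twist":[0,0,0.058],"grip":-0.14},{"translation":[-33,-31,0],"twist":[0,0,0.058],"grip":-0.14},{"translation":[-33,-31,0],"twist":[0,0,0.058],"grip":-0.14},{"translation":[-33,-31,0],"twist":[0,0,0.058],"grip":-0.14},{"translation":[0,0,0],"twist":[0,-0.131,0],"grip":-0.14},{"translation":[0,0,0],"twist":[0,-0.131,0],"grip":-0.14},{"translation":[0,0,0],"twist":[0,-0.131,0],"grip":-0.14},{"translation":[0,0,0],"twist":[0,-0.131,0],"grip":-0.14},{"translation":[0,0,0],"twist":[0,-0.131,0],"grip":-0.14},{"translation":[0,0,0],"twist":[0,-0.131,0],"grip":-0.14}]'
python3 st.py -.14 -.003 .12 .785
```

```text
t: 2.1
tool_pos: [0.499, -0.0128, 0.2037]
orientation: [0.568, 2.293, -0.256]
force: [-0.4, -1.1, -0.5]
opening: 0.04
t 2.1 local [-0.1357 -0.0298  0.2037] open 0.040045414313840816 F [-0.43 -1.1  -0.5 ] q [ 0.24 -0.79  2.45 -0.64  0.95 -0.61]
delta world mm [  8.3045  25.8008 -83.7031] in tool now [62.798  27.7963 54.9967] in target tool [62.2151 26.7589 56.1614] twist [-0.0235  0.0084 -0.0043]
```

```bash
python3 -m pendant '[{"translation":[9,5,11],"twist":[-0.004,0,0],"grip":-0.14},{"translation":[9,5,11],"twist":[-0.004,0,0],"grip":-0.14},{"translation":[9,5,11],"twist":[-0.004,0,0],"grip":-0.14},{"translation":[9,5,11],"twist":[-0.004,0,0],"grip":-0.14},{"translation":[9,5,11],"twist":[-0.004,0,0],"grip":-0.14},{"translation":[9,5,11],"twist":[-0.004,0,0],"grip":-0.14},{"translation":[0,0,0],"twist":[0,0,0],"grip":-0.14},{"translation":[0,0,0],"twist":[0,0,0],"grip":-0.14},{"translation":[0,0,0],"twist":[0,0,0],"grip":-0.14},{"translation":[0,0,0],"twist":[0,0,0],"grip":-0.14}]'
python3 st.py -.12 -.003 .058 .785
python3 - <<'E'
from h import *
shot("side","side1")
E
```

```text
t: 3.1
tool_pos: [0.5149, 0.0114, 0.1087]
orientation: [0.545, 2.296, -0.228]
force: [-0.4, -0.1, 0.4]
opening: 0.0399
t 3.1 local [-0.1325 -0.0009  0.1087] open 0.03994943477822338 F [-0.43 -0.14  0.36] q [ 0.28 -0.55  2.49 -0.81  0.73 -0.33]
delta world mm [ 10.2194  -7.5093 -50.6666] in tool now [27.3249 -2.1079 44.4616] in target tool [26.9597 -2.0513 44.6866] twist [0.0035 0.008  0.0036]
```

View pics/side1.png

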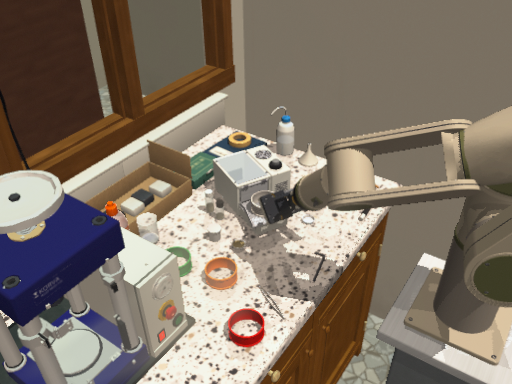

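```bash
python3 -m pendant '[{"translation":[3,0,8],"twist":[0,0.025,0],"grip":-0.14},{"translation":[3,0,8],"twist":[0,0.025,0],"grip":-0.14},{"translation":[3,-1,8],"twist":[0,0.025,0],"grip":-0.14},{"translation":[4,0,8],"twist":[0,0.025,0],"grip":-0.14},{"translation":[4,-1,8],"twist":[0,0.025,0],"grip":-0.14},{"translation":[4,0,8],"twist":[0,0.025,0],"grip":-0.14},{"translation":[0,0,0],"twist":[0,0,0],"grip":-0.14},{"translation":[0,0,0],"twist":[0,0,0],"grip":-0.14},{"translation":[0,0,0],"twist":[0,0,0],"grip":-0.14},{"translation":[0,0,0],"twist":[0,0,0],"grip":-0.14}]'
python3 st.py -.1 -.003 .058 .635
python3 - <<'E'
from geo import *
im,d=shot("top","top1"); c=im[150:230,235:325]; cv2.imwrite("pics/crop2.png",cv2.resize(c,None,fx=6,fy=6,interpolation=cv2.INTER_CUBIC)[...,::-1])
E
```

```text
t: 4.15
tool_pos: [0.5336, 0.0025, 0.0664]
orientation: [0.581, 2.433, -0.185]
force: [0.1, 0.3, 0.3]
opening: 0.0398
t 4.15 local [-0.1118 -0.0004  0.0664] open 0.03979964386598762 F [0.07 0.32 0.29] q [ 0.15 -0.36  2.38 -0.61  0.66 -0.55]
delta world mm [ 9.386  -7.6785 -8.3618] in tool now [-4.378  -2.7025 13.8024] in target tool [-4.5792 -2.5805 13.7604] twist [ 0.0091  0.0147 -0.0007]
```

View pics/crop2.png

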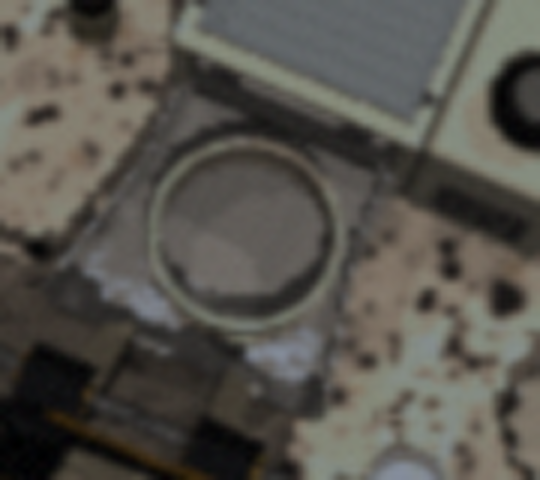

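```bash
python3 -m pendant '[{"translation":[2,-1,3],"twist":[0,0,0],"grip":-0.14},{"translation":[3,-1,4],"twist":[0.004,0,0],"grip":-0.14},{"translation":[-6,-1,5],"twist":[0.004,0,0],"grip":-0.14},{"translation":[-6,0,5],"twist":[0,0,0],"grip":-0.14},{"translation":[-6,0,5],"twist":[0,0,0],"grip":-0.14},{"translation":[-6,0,5],"twist":[0,0,0],"grip":-0.14},{"translation":[-6,0,5],"twist":[0,0,0],"grip":-0.14},{"translation":[-6,0,5],"twist":[0,0,0],"grip":-0.14},{"translation":[-6,0,5],"twist":[0,0,0],"grip":-0.14},{"translation":[0,0,0],"twist":[0,0,0],"grip":-0.14}]'
python3 st.py 0 0 .058 .635
cat > ring.py <<'E'
from geo import *
import sys
im,d=shot("top",sys.argv[1]); W=world("top",d); L=frame(O,a)(W)
r=(abs(L[...,2]-.082)<.004)&(abs(L[...,1])<.05)&(L[...,0]>-.1)&(L[...,0]<-.003)
q=L[r][:,:2]; f=least_squares(lambda p:np.hypot(*(q-p[:2]).T)-.040,[np.median(q[:,0]),0],loss="soft_l1",f_scale=.002).x
print("ring local",f,len(q))
E
python3 ring.py top2
```

```text
t: 5.2
tool_pos: [0.5858, -0.0274, 0.0544]
orientation: [0.584, 2.433, -0.196]
force: [-1.0, -0.3, 0.1]
opening: 0.04
t 5.2 local [-0.0517 -0.0033  0.0544] open 0.040008873432993634 F [-0.99 -0.26  0.06] q [ 0.06 -0.18  2.26 -0.62  0.56 -0.59]
delta world mm [ 47.6066 -20.5164   3.5981] in tool now [-43.3519   3.3245  28.4574] in target tool [-43.7824   3.3327  27.7896] twist [ 0.0008  0.0153 -0.0004]
ring local [-0.015  -0.0032] 99
```

```bash
python3 -m pendant '[{"translation":[-6,0,3],"twist":[0,0,0],"grip":-0.14},{"translation":[-6,0,4],"twist":[0,0,0],"grip":-0.14},{"translation":[-6,0,4.5],"twist":[0,0,0],"grip":-0.14},{"translation":[-6,0,4.5],"twist":[0,0,0],"grip":-0.14},{"translation":[-6,0,4.5],"twist":[0,0,0],"grip":-0.14},{"translation":[-6,0,4.5],"twist":[0,0,0],"grip":-0.14},{"translation":[-6,0,4.5],"twist":[0,0,0],"grip":-0.14},{"translation":[-4,0,3],"twist":[0,0,0],"grip":-0.14},{"translation":[0,0,0],"twist":[0,0,0],"grip":-0.14},{"translation":[0,0,0],"twist":[0,0,0],"grip":-0.14}]'
python3 st.py .012 0 .058 .635
python3 - <<'E'
from h import *
im,d=shot("top","top3"); c=im[95:225,235:365]; cv2.imwrite("pics/crop3.png",cv2.resize(c,None,fx=4,fy=4,interpolation=cv2.INTER_CUBIC)[...,::-1])
E
```

```text
t: 6.25
tool_pos: [0.6402, -0.0554, 0.0563]
orientation: [0.584, 2.433, -0.196]
force: [0.2, -0.3, -0.2]
opening: 0.0403
t 6.25 local [ 0.0095 -0.0036  0.0563] open 0.04027522059582331 F [ 0.17 -0.32 -0.24] q [-0.01 -0.03  2.13 -0.57  0.52 -0.68]
delta world mm [3.9104 2.0599 1.6788] in tool now [-3.0439  3.6117  0.2085] in target tool [-3.048   3.6107  0.1604] twist [ 0.0005  0.0152 -0.0003]
```

View pics/crop3.png

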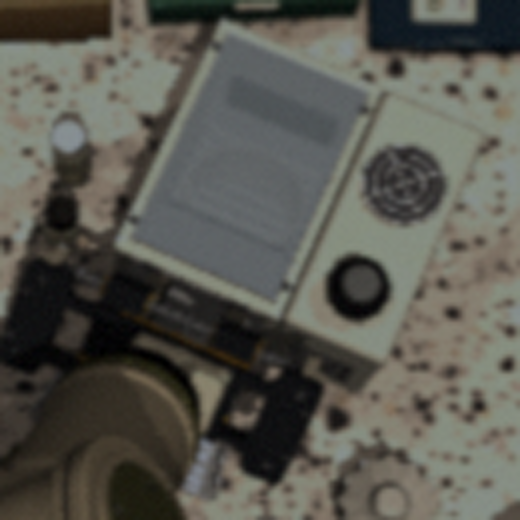

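```bash
python3 - <<'E'
from h import *
im0=np.load("pics/top3.npz")["im"]
for i in range(4): im,d=robot.read_camera("top")
np.savez("pics/top4.npz",im=im,d=d)
c=im[95:185,255:345]; c=cv2.resize(c,None,fx=6,fy=6,interpolation=cv2.INTER_CUBIC)
c=cv2.convertScaleAbs(c,alpha=2.0,beta=-60)
cv2.imwrite("pics/crop4.png",c[...,::-1]); print(np.abs(im.astype(int)-im0)[100:170,265:330].mean(), robot.read_state()["force"])
E
```

```text
2.1257875457875457 [ 0.76544518 -0.27191865  0.96787225]
```

View pics/crop4.png

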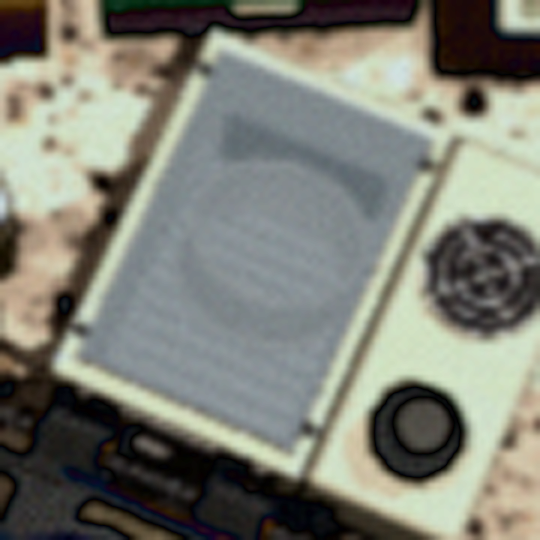

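The first shot caught the ring still moving under the raised flap. The second shows it against the buffer, centred near crop (275,250). I draw the fingers straight back, then up.

```bash
python3 -m pendant '[{"translation":[8,0,-6],"twist":[0,0,0],"grip":-0.14},{"translation":[11,0,-8],"twist":[0,0,0],"grip":-0.14},{"translation":[11,0,-8],"twist":[0,0,0],"grip":-0.14},{"translation":[11,0,-8],"twist":[0,0,0],"grip":-0.14},{"translation":[11,0,-8],"twist":[0,0,0],"grip":-0.14},{"translation":[11,0,-8],"twist":[0,0,0],"grip":-0.14},{"translation":[11,0,-8],"twist":[0,0,0],"grip":-0.14},{"translation":[-17,0,-24],"twist":[0,0,0],"grip":-0.14},{"translation":[-17,0,-24],"twist":[0,0,0],"grip":-0.14},{"translation":[-17,0,-24],"twist":[0,0,0],"grip":-0.14}]'
python3 st.py -.08 0 .2 0
```

```text
t: 7.5
tool_pos: [0.5412, -0.0085, 0.1351]
orientation: [0.583, 2.447, -0.201]
force: [0.9, -0.1, -0.2]
opening: 0.0401
t 7.5 local [-0.1    -0.0068  0.1351] open 0.04005295796952298 F [ 0.9  -0.09 -0.16] q [ 0.13 -0.46  2.31 -0.49  0.81 -0.72]
delta world mm [20.928  -3.0416 64.893 ] in tool now [-54.7715   6.3448 -40.2264] in target tool [-20.0278   6.791  -64.893 ] twist [-0.0056  0.638   0.0037]
```

```bash
python3 -m pendant '[{"translation":[-17,0,-24],"twist":[0,0,0],"grip":-1},{"translation":[-17,0,-24],"twist":[0,0,0],"grip":-1},{"translation":[-8,0,-12],"twist":[0,0.08,0],"grip":-1},{"translation":[0,0,0],"twist":[0,0.14,0],"grip":-1},{"translation":[0,0,0],"twist":[0,0.14,0],"grip":-1},{"translation":[0,0,0],"twist":[0,0.14,0],"grip":-1},{"translation":[0,0,0],"twist":[0,0.138,0],"grip":-1},{"translation":[0,0,0],"twist":[0,0,0],"grip":-1},{"translation":[0,0,0],"twist":[0,0,0],"grip":-1},{"translation":[0,0,0],"twist":[0,0,0],"grip":-1}]'
python3 st.py .039 -.093 .17 0
python3 - <<'E'
from geo import *
im,d=shot("top","top5"); W=world("top",d); 
c=im[85:235,235:385]; c=cv2.convertScaleAbs(cv2.resize(c,None,fx=4,fy=4,interpolation=cv2.INTER_CUBIC),alpha=1.8,beta=-40); cv2.imwrite("pics/crop5.png",c[...,::-1])
# button: grey disc, top plane
g=np.zeros(d.shape,bool); g[152:180,312:338]=1
for lo in np.arange(.112,.140,.004):
    m=g&(W[...,2]>lo)&(W[...,2]<=lo+.004); q=W[m]
    if len(q): print(lo.round(3),len(q),frame(O,a)(q).mean(0),q.mean(0))
E
```

```text
t: 8.5
tool_pos: [0.5345, -0.0017, 0.214]
orientation: [-0.714, -3.041, -0.005]
force: [-1.1, 0.5, -0.1]
opening: 0.0003
t 8.5 local [-0.1092 -0.0037  0.214 ] open 0.00026050041411695036 F [-1.08  0.52 -0.08] q [-0.1  -0.03  1.66  0.01  1.53 -1.21]
delta world mm [  91.4763 -146.8105  -44.0446] in tool now [-148.0544  -90.694    41.4205] in target tool [-148.1566  -89.2798   44.0446] twist [-0.0009 -0.0183  0.0098]
0.112 41 [ 0.0635 -0.1132  0.113 ] [ 0.6386 -0.1776  0.113 ]
0.116 1 [ 0.0482 -0.1116  0.1198] [ 0.6257 -0.1692  0.1198]
0.12 1 [ 0.0502 -0.1105  0.121 ] [ 0.628  -0.1692  0.121 ]
```

View pics/crop5.png

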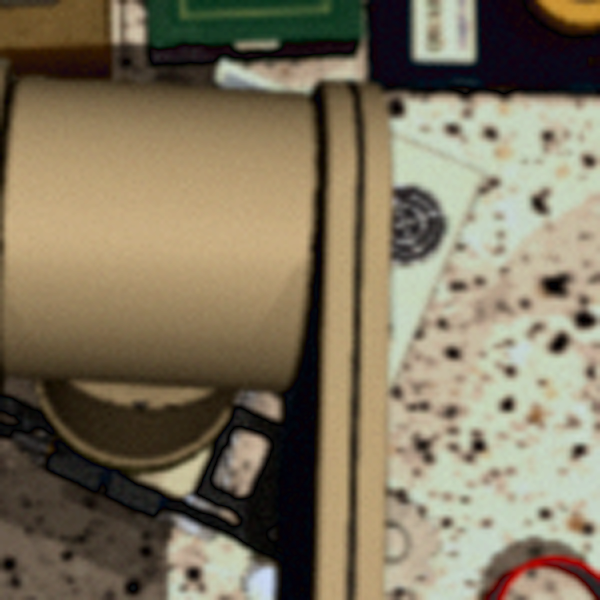

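The arm now covers the top view, so I check the flap by side-camera depth and the button from the first picture.

```bash
python3 - <<'E'
from geo import *
z=np.load("pics/top0.npz"); W=world("top",z["d"]); g=np.zeros((384,512),bool); g[152:180,312:338]=1
for lo in np.arange(.116,.140,.004):
    m=g&(W[...,2]>lo)&(W[...,2]<=lo+.004); q=W[m]
    if len(q): print(lo.round(3),len(q),frame(O,a)(q).mean(0),np.ptp(frame(O,a)(q),0))
im,d=shot("side","side2"); L=frame(O,a)(world("side",d))
m=(abs(L[...,1])<.04)&(L[...,0]>-.06)&(L[...,0]<.1)&(L[...,2]>.03)&(L[...,2]<.104); P=L[m]; print(len(P))
for lo in np.arange(.05,.104,.006):
    s=P[(P[:,2]>lo)&(P[:,2]<lo+.006)&(P[:,0]>-.03)]; print(lo.round(3),len(s),np.percentile(s[:,0],[10,50,90]) if len(s) else "")
c=im[130:270,180:330]; cv2.imwrite("pics/crop6.png",cv2.resize(c,None,fx=4,fy=4,interpolation=cv2.INTER_CUBIC)[...,::-1])
E
```

```text
0.116 10 [ 0.0289 -0.0917  0.1185] [0.0192 0.0385 0.0038]
0.12 87 [ 0.0398 -0.0921  0.1225] [0.039  0.0372 0.0037]
0.124 35 [ 0.0383 -0.0931  0.1251] [0.0344 0.0358 0.004 ]
0.128 29 [ 0.0391 -0.0922  0.1308] [0.0221 0.0206 0.0036]
0.132 43 [ 0.0413 -0.0936  0.1333] [0.0186 0.0216 0.0034]
0.136 1 [ 0.0295 -0.0927  0.1362] [0. 0. 0.]
751
0.05 65 [-0.023   0.005   0.0106]
0.056 41 [0.0049 0.0091 0.0114]
0.062 38 [0.0056 0.0096 0.0117]
0.068 39 [0.0058 0.0091 0.0113]
0.074 37 [0.0065 0.0091 0.0113]
0.08 39 [0.0061 0.0088 0.0112]
0.086 36 [0.0051 0.0086 0.0114]
0.092 46 [0.0049 0.008  0.011 ]
0.098 18 [0.0044 0.0068 0.0098]
```

View pics/crop6.png

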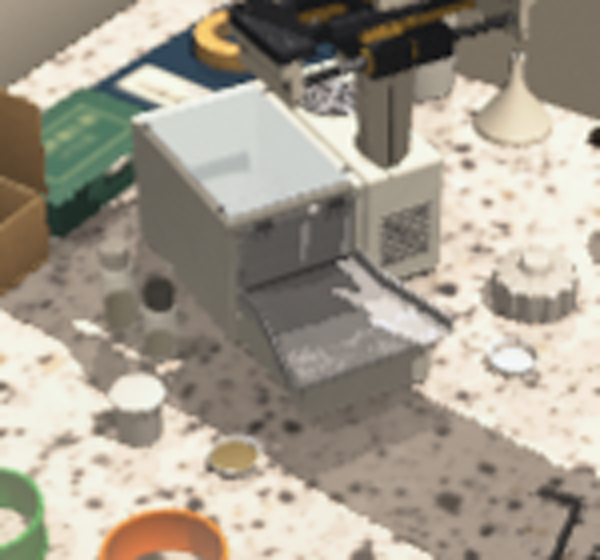

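The crop shows the flap hanging shut at (300,240), the tray empty and the bystanders in place. Depth agrees: the flap is vertical, with x constant over its height. Next I go above the button.

```bash
python3 -m pendant '[{"translation":[-30,-18,0],"twist":[0,-0.018,0.01],"grip":-1},{"translation":[-30,-18,0],"twist":[0,0,0],"grip":-1},{"translation":[-30,-18,0],"twist":[0,0,0],"grip":-1},{"translation":[-30,-18,0],"twist":[0,0,0],"grip":-1},{"translation":[-29,-18,0],"twist":[0,0,0],"grip":-1},{"translation":[0,0,10],"twist":[0,0,0],"grip":-1},{"translation":[0,0,15],"twist":[0,0,0],"grip":-1},{"translation":[0,0,10],"twist":[0,0,0],"grip":-1},{"translation":[0,0,0],"twist":[0,0,0],"grip":-1},{"translation":[0,0,0],"twist":[0,0,0],"grip":-1}]'
python3 st.py .0405 -.093 .138 0
```

```text
t: 9.6
tool_pos: [0.6271, -0.1447, 0.1888]
orientation: [0.709, 3.036, -0.006]
force: [0.6, -0.1, 1.1]
opening: 0.0006
t 9.6 local [ 0.0383 -0.0891  0.1888] open 0.0006479396324531877 F [ 0.57 -0.06  1.1 ] q [-0.31  0.24  1.42 -0.    1.46 -1.42]
delta world mm [  0.2083  -4.4562 -50.7535] in tool now [-0.9275 -4.0044 50.7831] in target tool [-2.2087 -3.8759 50.7535] twist [0.0022 0.0243 0.0122]
```

```bash
python3 -m pendant '[{"translation":[-2,-4,12],"twist":[0,0.024,0.012],"grip":-1},{"translation":[0,0,14],"twist":[0,0,0],"grip":-1},{"translation":[0,0,12],"twist":[0,0,0],"grip":-1},{"translation":[0,0,8],"twist":[0,0,0],"grip":-1},{"translation":[0,0,3],"twist":[0,0,0],"grip":-1},{"translation":[0,0,0],"twist":[0,0,0],"grip":-1},{"translation":[0,0,0],"twist":[0,0,0],"grip":-1},{"translation":[0,0,0],"twist":[0,0,0],"grip":-1},{"translation":[0,0,0],"twist":[0,0,0],"grip":-1},{"translation":[0,0,0],"twist":[0,0,0],"grip":-1}]'
python3 st.py .0405 -.093 .127 0
```

```text
t: 10.6
tool_pos: [0.6281, -0.1463, 0.14]
orientation: [0.726, 3.051, 0.003]
force: [-0.0, -0.1, -0.7]
opening: 0.0005
t 10.6 local [ 0.04   -0.0901  0.14  ] open 0.0005357317164929586 F [-0.03 -0.11 -0.66] q [-0.31  0.29  1.45  0.    1.4  -1.41]
delta world mm [ -0.8852  -2.8276 -13.0016] in tool now [-0.4182 -2.9627 12.9949] in target tool [-0.495  -2.9213 13.0016] twist [0.003  0.0049 0.0043]
```

```bash
python3 -m pendant '[{"translation":[0,-3,3],"twist":[0,0,0],"grip":-1},{"translation":[0,0,2],"twist":[0,0,0],"grip":-1},{"translation":[0,0,2],"twist":[0,0,0],"grip":-1},{"translation":[0,0,1.5],"twist":[0,0,0],"grip":-1},{"translation":[0,0,1.5],"twist":[0,0,0],"grip":-1},{"translation":[0,0,1.5],"twist":[0,0,0],"grip":-1},{"translation":[0,0,1.5],"twist":[0,0,0],"grip":-1},{"translation":[0,0,1],"twist":[0,0,0],"grip":-1},{"translation":[0,0,0],"twist":[0,0,0],"grip":-1},{"translation":[0,0,0],"twist":[0,0,0],"grip":-1}]'
python3 st.py .0405 -.093 .127 0
```

```text
t: 11.6
tool_pos: [0.6275, -0.1495, 0.1291]
orientation: [0.725, 3.048, 0.002]
force: [-1.8, 0.1, 4.6]
opening: 0.0003
t 11.6 local [ 0.0409 -0.0932  0.1291] open 0.0002554837417144683 F [-1.77  0.11  4.58] q [-0.31  0.3   1.46  0.    1.37 -1.42]
delta world mm [-0.225   0.3601 -2.1157] in tool now [0.3791 0.2132 2.1136] in target tool [0.364  0.2187 2.1157] twist [0.0033 0.0076 0.0043]
```

```bash
python3 -m pendant '[{"translation":[0,0,2],"twist":[0,0,0],"grip":-1},{"translation":[0,0,2],"twist":[0,0,0],"grip":-1},{"translation":[0,0,2],"twist":[0,0,0],"grip":-1},{"translation":[0,0,2],"twist":[0,0,0],"grip":-1},{"translation":[0,0,2],"twist":[0,0,0],"grip":-1},{"translation":[0,0,2],"twist":[0,0,0],"grip":-1},{"translation":[0,0,2],"twist":[0,0,0],"grip":-1},{"translation":[0,0,2],"twist":[0,0,0],"grip":-1},{"translation":[0,0,2],"twist":[0,0,0],"grip":-1},{"translation":[0,0,2],"twist":[0,0,0],"grip":-1}]'
python3 st.py .0405 -.093 .127 0
```

```text
t: 12.6
tool_pos: [0.6277, -0.1495, 0.1281]
orientation: [0.722, 3.045, -0.0]
force: [-9.7, 2.9, 17.0]
opening: 0.0002
t 12.6 local [ 0.041  -0.0932  0.1281] open 0.00022963047595975084 F [-9.67  2.87 17.05] q [-0.31  0.29  1.47  0.    1.37 -1.42]
delta world mm [-0.4187  0.3891 -1.085 ] in tool now [0.562  0.1566 1.0786] in target tool [0.5497 0.1566 1.085 ] twist [0.0028 0.0121 0.0053]
```

The force rose from 4.6 N to 17 N with almost no further travel, so the button is bottomed out. I release it and move clear.

```bash
python3 -m pendant '[{"translation":[0,0,-8],"twist":[0,0,0],"grip":-1},{"translation":[0,0,-20],"twist":[0,0,0],"grip":-1},{"translation":[0,0,-30],"twist":[0,0,0],"grip":-1},{"translation":[0,0,-30],"twist":[0,0,0],"grip":-1},{"translation":[30,0,-10],"twist":[0,0,0],"grip":-1},{"translation":[40,0,0],"twist":[0,0,0],"grip":-1},{"translation":[40,0,0],"twist":[0,0,0],"grip":-1},{"translation":[40,0,0],"twist":[0,0,0],"grip":-1},{"translation":[30,0,0],"twist":[0,0,0],"grip":-1},{"translation":[0,0,0],"twist":[0,0,0],"grip":-1}]'
python3 st.py .0405 -.093 .127 0
python3 - <<'E'
from geo import *
im,d=shot("top","top6"); W=world("top",d); L=frame(O,a)(W)
m=(np.hypot(L[...,0]-.0395,L[...,1]+.093)<.009)&(L[...,2]>.112); print("button z",np.median(L[m][:,2]),m.sum())
c=im[85:235,235:385]; c=cv2.convertScaleAbs(cv2.resize(c,None,fx=4,fy=4,interpolation=cv2.INTER_CUBIC),alpha=1.8,beta=-40); cv2.imwrite("pics/crop7.png",c[...,::-1])
im,d=shot("side","side3"); L=frame(O,a)(world("side",d))
P=L[(abs(L[...,1])<.04)&(L[...,0]>-.03)&(L[...,0]<.1)&(L[...,2]>.056)&(L[...,2]<.1)]
for lo in (.056,.07,.09): s=P[abs(P[:,2]-lo)<.005]; print(lo,np.median(s[:,0]))
E
```

```text
t: 13.6
tool_pos: [0.461, -0.0665, 0.2223]
orientation: [0.724, 3.045, -0.0]
force: [1.2, -0.7, -0.2]
opening: 0.0007
t 13.6 local [-0.1451 -0.0949  0.2223] open 0.000733521027983302 F [ 1.18 -0.72 -0.24] q [-0.25 -0.26  1.85  0.    1.53 -1.36]
delta world mm [166.2543 -82.6259 -95.3007] in tool now [-184.5241    0.8305   97.4674] in target tool [-185.645     1.8576   95.3007] twist [0.0027 0.0117 0.0041]
button z 0.1333205635119563 32
0.056 0.008291170483528612
0.07 0.008477557311887096
0.09 0.008171910376995408
```

View pics/crop7.png

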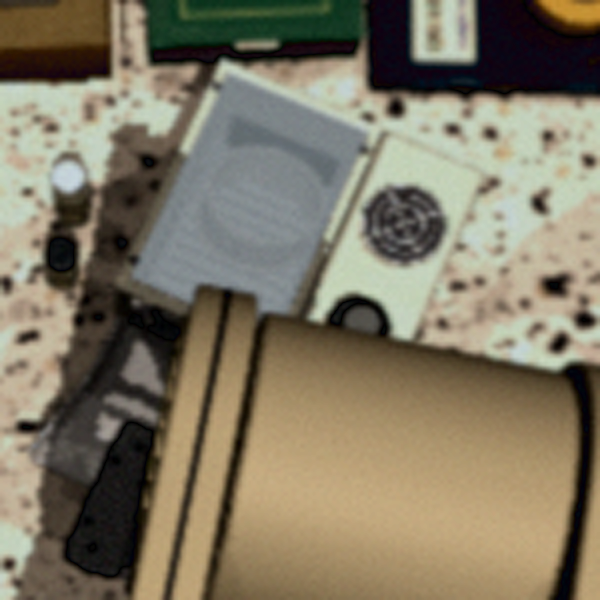

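The ring rests against the buffer at crop (265,200). The button is back up at z 0.133, the flap is vertical and the robot is clear.

```bash
python3 -c "
from plant import robot
print(robot.close_job())"
```

```text
the job is handed in; nothing more can be done
None
```

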